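# Roll the pulley wheel into its dock

## Task

Put the grooved pulley wheel away in its dock: square it up with the lane, roll it on its rims (not dragged or carried) along the tray floor and between the blue guides until it meets the black stop, and press it gently against the stop, with about 10 newtons, for a second. Then let go and leave it standing upright between the guides. Do not lift it or let it tip over, never push it against the stop with more than 20 newtons, and leave the burner, the tin, the bottle and the scoop alone.

Things in the scene. Friction and masses are not known exactly. Their poses are not given: they have to be found in the camera images.
- wheel: pulley wheel as one solid: aluminium, 90 mm diameter, 22 mm across its two 5 mm rims with a 5 mm deep groove between, about 0.45 kg (varies), standing on its rims. Released it stands by itself; leaned over 12 degrees it falls. It starts 110 to 200 mm before the lane's mouth, up to 15 mm off the lane's middle line and 0.15 rad askew: square it up before it enters. Same frame as wheel_center
- wheel_center (a point): centre of the pulley wheel, 45 mm above the tray floor it stands on. Its y axis is the axle; x and z turn as it rolls. A steel axle, 14 mm thick, sticks out of both flat faces to y = +50 and -50 mm. Pushed by the axle, from behind on both sides of the wheel at once, it rolls easily and straight and coasts on when the push stops; gripped by its faces it cannot turn
- wheel_mark (a point): red dot on both faces of the wheel, 34 mm from its centre along the wheel's z axis; at the start it is straight above the axle, and goes round as the wheel rolls (a dragged wheel keeps it on top)
- guides: two blue guide strips forming the lane, same frame as dock: 22 mm high, 7 mm thick, from x = 0 to 110 mm, inner faces at y = +15 and -15 mm; flared lead-ins reach out to x = -52 mm, about 64 mm apart there. The lane's floor is the level tray floor
- dock: dock with the stop: origin on the tray floor (8 mm above the bench) mid-mouth of the lane, x along the lane inwards, z up. A rigid black stop plate, 50 mm wide, 25 to 65 mm above the floor, is clamped with its face anywhere from x = 115 to 145 mm (wheel centre then at 70 to 100 mm): its place is not reported, see or feel it. Blue bracket behind at x = 195 to 215 mm
- tray: fixed wooden tray, 580 x 680 mm, walls 45 mm high; origin under its centre; inner floor 8 mm above the bench
- burner: loose gas burner, base 76 mm diameter, 130 mm tall, origin under its base; leave it alone
- tin: loose brass tin, 72 mm diameter, 85 mm high, origin under its base; leave it alone
- amber: loose amber bottle with a black cap, 48 mm diameter, 90 mm high, origin under its base; leave it alone
- scoop: loose flat scoop, 160 mm long, lying on the tray floor beside the lane; leave it alone

How it is judged (in metres and radians):
On the way, in this order (a step that is already met when the one before it is completed fails the run):
1. the wheel has rolled on its rims: its red dot has come round below the axle by more than 18 mm (z of wheel_mark in the frame of dock below 0.027 m), for 0.1 s.
2. the wheel, in the lane, is pressed against the stop with 4 to 20 N for 0.4 s (x of wheel_center in the frame of dock between 0.064 and 0.108 m and y of wheel_center in the frame of dock between -0.008 and 0.008 m and contact force between wheel and dock between 4 and 20 N), for 0.4 s.
At the end, for the whole second after the job is handed in: the wheel stands on its rims on the tray floor between the guides, its centre 55 to 108 mm inside the mouth and within 8 mm of the lane's middle, leaning less than 0.12 rad, at rest (below 20 mm/s) and let go (x of wheel_center in the frame of dock between 0.055 and 0.108 m and y of wheel_center in the frame of dock between -0.008 and 0.008 m and not (angle between wheel_center's own y axis and vertical below 1.4508 rad or angle between wheel_center's own y axis and vertical above 1.6908 rad) and z of wheel_center in the frame of dock between 0.042 and 0.048 m and linear speed of wheel below 0.02 m/s and contact force between each of the arm, the fingers and wheel below 0.05 N); the robot touches nothing.
It fails at once if the wheel tips: it leans more than 0.3 rad (angle between wheel_center's own y axis and vertical below 1.2708 rad or angle between wheel_center's own y axis and vertical above 1.8708 rad).
It fails at once if the wheel is lifted more than 10 mm off the tray floor (z of wheel_center in the frame of dock above 0.055 m).
It fails at once if the wheel rams the stop: more than 25 N (contact force between wheel and dock above 25 N).
It fails at once if the burner, tin, bottle or scoop is moved more than 20 mm (distance of any of burner, tin, amber, scoop from where it was at the start of the episode above 0.02 m).
It also fails if it takes over 72 s, if anything falls off the work surface, if the arm or the gripper's body presses on something with over 40 N, if the wrist force passes 120 N, or if a joint passes its speed limit or range.

## Robot

A 7-joint arm with a two-finger parallel gripper is mounted at the origin on the work surface. World frame = base frame: x ahead of the robot, y to its left, z up, the work surface at z = 0. Lengths are in m, angles in degrees, forces in N, time in s.
With the tool pointing down it reaches from about 0.425 to 0.875 m from the base axis. Payload 4.7 kg.
Tool frame: the origin (TCP) lies at the very end of the fingers, on their centre line; the grasp point (between the pads) lies 19 mm behind it; z points along the fingers, y is the line along which they close (so a half turn about z gives the same grasp; the last joint's range is limited). The gripper opens to 87 mm and grips with 3 to 60 N. Pads are 19 mm wide; open, the fingers measure 117 mm over their backs; the gripper's body (75 mm by 190 mm) begins 51 mm behind the grasp point.
Start: joints at [66.412, 18.392, -4.016, 83.108, 1.295, 78.541, -3.26], TCP at [0.268, -0.592, 0.223] pointing down, gripper open.
Joint ranges: [-163.93, 163.93], [-17.29, 119.83], [-79.2, 71.16], [3.27, 140.29], [-89.18, 269.18], [5.43, 117.66], [-154.24, 154.24]. Speed limits (degrees/s): [147.25, 147.25, 180, 180, 180, 180, 180].

## Interface

Orientations are given as [roll, pitch, yaw] about the fixed x, y, z axes, in that order (R = Rz(yaw) Ry(pitch) Rx(roll)).
In Python, from cell import get_obs, read_camera, sign_off, silhouettes gives the robot as it stands.
- The arm moves only by the tool play_rows, never from a script. Its argument "steps" is a list that holds one entry, the list of rows, each a list of 7 numbers: the shift along the tool's x, y, z in m, then the turn, a rotation vector about the tool's x, y, z in rad, then the finger opening in m, from 0 to 0.087. A call has 1 to 12 rows; each row shifts and turns the commanded pose from where the row before left it, along the tool's axes as they then stand; what a row does not reach is not made up. A row lasts 1/10 s, in which the tool goes at most 50 mm and 8.59 degrees, less where a joint would pass 70% of its speed; a pose out of reach is approached as far as the arm can. A call is refused whole if a number of a shift passes 0.05 or a number of a turn 0.15, either way. A call with a gripper value outside its range is refused whole. The fingers move at their own pace and stop on an object; "force" is the grip in N (left out, the last holds). Time passes only in rows, so rows that do not move let the fingers close. It gives the time, the measured TCP pose, the force, the opening and the grip force at its end, in the units of the state.
- get_obs(): the state, without advancing time (a new reading comes with each control period).
- read_camera(name): name is "scene" or "top" or "wrist"; returns a dict with "frame" (384x512x3 uint8, red, green, blue), "intrinsics" (3x3 intrinsics, pixels), "view" (4x4, takes a point from world to camera coordinates). Camera axes: x right, y up, looking along -z (the intrinsics and any distortion apply to the point x, -y, -z); pixel columns grow to the right and rows downward; lengths in m; the calibration is good to about 2 mm. The wrist camera is an equidistant fisheye: a pixel r from the principal point sees the ray r / f radians off the axis. A picture is of the moment at which its call begins. There is no depth.
- sign_off(): hands the job in; it is judged then, once.
Trained networks look in the newest picture that a camera, given by its name, has taken for a name from the list of things; names that differ only in an ending like _2 or _b are one class to them, and where a whole thing is asked for, a point or a joint stands for the part that bears it (a point fixed in the world has none). Each returns a list of dicts, best first, with "p" (0 to 1); they miss things now and then, are a little off and sometimes report something else, mostly with a low value. They report only what shows in the picture. A call takes as long as a camera call.
- silhouettes(camera, name): "pixels" (384x512 bool, what is visible of it) and "extent" ([left, top, right, bottom] in pixels, round what is visible of it).
The state is a dict: "time_s": time; "qpos": joint angles; "joint_velocities": joint speeds; "effort": joint torques, N m; "tool_pos": TCP position; "tool_rot": TCP orientation; "force": force on the tool from outside, world axes, zero at the start; "wrist_torque": the same for the moment, N m; "grip_width": finger opening in m; "grasp_force": force on a finger pad.
Only numpy, scipy, OpenCV 4.12 (cv2) and the standard library are available. Lean on these libraries where they do the work, as an engineer would, in place of code of your own. Each camera call takes 0.05 s, during which the arm holds its last target. There are 200 camera calls.

## Working session

There is one attempt and no reset: what is moved stays moved. The work goes in short steps, Python scripts to look and compute and a tool call to move; the robot and the scene stay as the last step left them, time stands still between calls to the robot, and variables do not carry over. Pictures are saved under pics/ and viewed, at most 10 in all, crops included, and the job is handed in when it is done.

Besides the shell and the picture viewer there is one more tool, called after "Request:" as name([rows], argument=value, ...), one row to a line, values as JSON. play_rows: Moves the arm, as the interface text tells. Its arguments: {"type":"object","properties":{"steps":{"type":"array","items":{"type":"array","items":{"type":"array","items":{"type":"number"}}}},"force":{"type":"number"}},"required":["steps"]}

```bash
mkdir -p pics; ls
python3 - <<'E'
from cell import *
import cv2,numpy as np
o=get_obs();print(o['time_s'],o['tool_pos'],o['tool_rot'],o['grip_width'])
for c in ('scene','top'):
    r=read_camera(c);cv2.imwrite(f'pics/{c}0.png',r['frame'][:,:,::-1]);print(c,r['intrinsics'].tolist(),np.round(r['view'],4).tolist())
    for n in ('wheel','wheel_mark','guides','dock','burner','tin','amber','scoop'):
        for d in silhouettes(c,n)[:2]:
            v,u=np.nonzero(d['pixels']);print(n,round(d['p'],2),d['extent'],u.mean().round(1),v.mean().round(1))
E
```

```text
pics
0.0 [ 0.26820203 -0.59148759  0.22148263] [-1.79892639e+02  6.71304354e-03  2.43981978e+01] 0.08715759418403358
scene [[378.91612356625797, 0.0, 256.9671593664366], [0.0, 378.91612356625797, 187.42642667825768], [0.0, 0.0, 1.0]] [[-0.0312, 0.9993, -0.0206, -0.0389], [-0.6715, -0.0057, 0.741, 0.3566], [0.7403, 0.037, 0.6712, -1.1612], [0.0, 0.0, 0.0, 1.0]]
wheel 0.75 [139.2, 168.4, 191.3, 210.2] 164.4 189.2
wheel_mark 0.77 [141.2, 168.4, 191.0, 210.9] 164.3 189.0
wheel_mark 0.39 [184.0, 151.8, 264.6, 177.0] 229.1 164.1
guides 0.91 [219.2, 175.8, 308.8, 211.2] 265.5 189.7
dock 0.7 [312.5, 155.8, 369.6, 201.6] 342.0 177.5
burner 0.81 [164.1, 214.4, 210.3, 300.1] 183.6 268.1
tin 0.65 [311.3, 216.1, 362.1, 282.1] 334.8 247.0
amber 0.59 [252.8, 230.2, 283.7, 281.7] 267.6 258.0
scoop 0.81 [183.3, 156.0, 263.4, 177.0] 229.5 164.0
scoop 0.36 [139.4, 168.2, 191.5, 215.1] 164.4 189.4
top [[481.84971023555295, 0.0, 262.392765506015], [0.0, 481.84971023555295, 192.41921178382938], [0.0, 0.0, 1.0]] [[-0.0027, -0.9997, 0.0225, 0.0595], [0.9845, 0.0013, 0.1751, -0.6133], [-0.1751, 0.0227, 0.9843, -0.8116], [0.0, 0.0, 0.0, 1.0]]
wheel 0.89 [329.8, 172.3, 382.1, 231.7] 354.6 200.9
wheel_mark 0.92 [329.5, 172.0, 383.1, 229.4] 355.2 200.7
wheel_mark 0.44 [209.4, 196.0, 303.1, 245.0] 252.8 226.5
guides 0.78 [208.5, 195.1, 305.4, 241.3] 254.3 225.3
dock 0.91 [147.4, 211.2, 204.6, 268.7] 171.1 237.2
burner 0.81 [297.4, 97.5, 337.8, 145.0] 317.8 122.6
tin 0.89 [172.3, 105.1, 217.1, 158.1] 193.9 133.0
amber 0.97 [236.9, 112.3, 264.0, 143.6] 250.3 126.5
scoop 0.66 [254.5, 254.3, 350.0, 294.4] 293.4 273.7
```

Run:
```python
import cv2,numpy as np
a=cv2.imread('pics/top0.png')[80:310,130:410];a=cv2.resize(a,None,fx=2.8,fy=2.6,interpolation=cv2.INTER_CUBIC);cv2.imwrite('pics/t.png',a[:600,:800])
b=cv2.imread('pics/scene0.png')[140:310,120:390];b=cv2.resize(b,None,fx=2.9,fy=2.9,interpolation=cv2.INTER_CUBIC);cv2.imwrite('pics/s.png',b[:600,:800])
```

```text
(no output)
```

View pics/t.png

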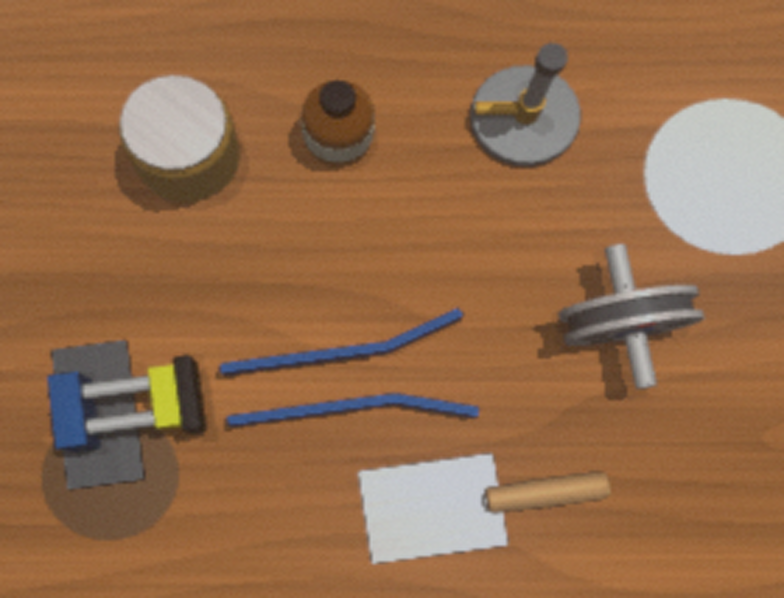

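View pics/s.png

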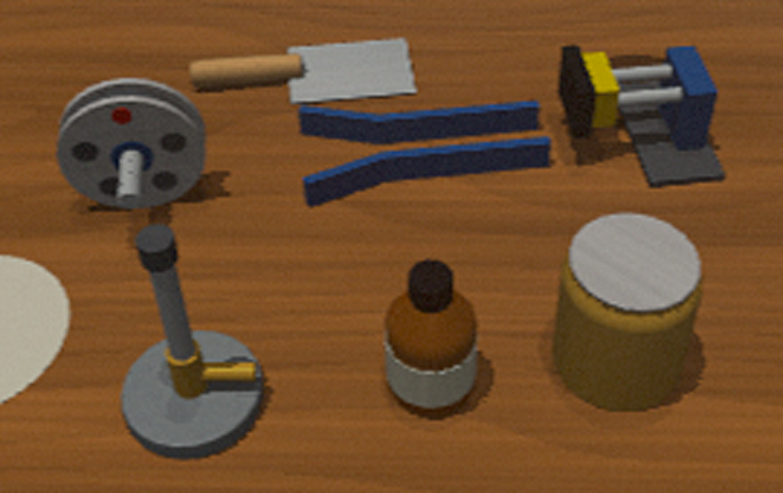

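Top view: lane runs roughly +y (to the left), the wheel is right of its mouth, askew, the axle ends at crop (617,250) and (645,385), guide ends at (222,369)/(230,421), and kinks at (388,347)/(397,398). The scene view shows the red dot on top and the burner standing beside the wheel.

```bash
cat > h.py <<'E'
from cell import *
import numpy as np, cv2
def ray(cam,uv,z):
    K=cam['intrinsics'];V=cam['view'];R=V[:3,:3];t=V[:3,3]
    c=-R.T@t; d=R.T@np.array([(uv[0]-K[0,2])/K[0,0],-(uv[1]-K[1,2])/K[1,1],-1]); return c+d*(z-c[2])/d[2]
def proj(cam,P):
    K=cam['intrinsics'];V=cam['view'];p=np.asarray(P)@V[:3,:3].T+V[:3,3]
    return np.stack([K[0,2]-K[0,0]*p[...,0]/p[...,2],K[1,2]+K[1,1]*p[...,1]/p[...,2]],-1)
E
python3 - <<'E'
from h import *
r=read_camera('top')
f=lambda p,z:ray(r,(p[0]/2.8+130-.3,p[1]/2.6+80-.3),z)
for n,p,z in [('uEnd',(222,369),.03),('uK',(388,347),.03),('uT',(460,314),.03),('lEnd',(230,421),.03),('lK',(397,398),.03),('lT',(477,411),.03),
 ('axFar',(617,247),.053),('axNear',(646,386),.053),('rimL',(563,322),.053),('rimR',(700,303),.053),('stopTop',(190,357),.073),('stopBot',(204,430),.073),
 ('burnTop',(551,58),.138),('burnBase',(526,115),.012),('bottle',(338,97),.098),('tin',(173,121),.093),('scoopH',(608,486),.018)]:
    print(n,np.round(f(p,z),4))
# blue fit
h=cv2.cvtColor(r['frame'],cv2.COLOR_RGB2HSV);m=cv2.inRange(h,(100,120,40),(130,255,255))
n,l,s,c=cv2.connectedComponentsWithStats(m)
for i in range(1,n):
    if s[i,4]>20:
        v,u=np.nonzero(l==i);P=np.array([ray(r,q,.03) for q in zip(u,v)]);
        ymin=P[:,1].max()-.105;S=P[P[:,1]>ymin];k=np.polyfit(S[:,1],S[:,0],1)
        print(s[i],P.min(0).round(4),P.max(0).round(4),k)
E
```

```text
uEnd [0.5634 0.1559 0.03  ]
uK [0.579  0.0479 0.03  ]
uT [6.025e-01 4.000e-04 3.000e-02]
lEnd [0.5271 0.1502 0.03  ]
lK [0.543  0.0422 0.03  ]
lT [ 0.5339 -0.0097  0.03  ]
axFar [ 0.6463 -0.1002  0.053 ]
axNear [ 0.549  -0.1154  0.053 ]
rimL [ 0.5933 -0.0636  0.053 ]
rimR [ 0.6067 -0.1526  0.053 ]
stopTop [0.5665 0.172  0.073 ]
stopBot [0.518  0.1625 0.073 ]
burnTop [ 0.7526 -0.047   0.138 ]
burnBase [ 0.7556 -0.0491  0.012 ]
bottle [0.7394 0.0807 0.098 ]
tin [0.7237 0.1837 0.093 ]
scoopH [ 0.4822 -0.0957  0.018 ]
[506 112   6  11  25] [ 0.7553 -0.4191  0.03  ] [ 0.7753 -0.4105  0.03  ] [2.00323954 1.59781496]
[  0 123  24 104 649] [0.5555 0.4911 0.03  ] [0.7487 0.5488 0.03  ] [ 3.55623491 -1.20969455]
[209 200  85  23 229] [0.5627 0.0022 0.03  ] [0.6034 0.1559 0.03  ] [-0.14498493  0.58651117]
[148 223  13  29 292] [0.5104 0.2429 0.03  ] [0.5609 0.2661 0.03  ] [0.74524041 0.34443743]
[212 232  88  11 242] [ 0.5264 -0.0078  0.03  ] [0.5444 0.1499 0.03  ] [-0.14576681  0.5493219 ]
```

Request:
play_rows([
  [[0, 0, 0, 0, 0, -0.143, 0.087], [0, 0, 0, 0, 0, -0.143, 0.087], [0, 0, 0, 0, 0, -0.143, 0.087], [0, 0, 0, 0, 0, -0.143, 0.087], [0, 0, 0, 0, 0, -0.143, 0.087], [0, 0, 0, 0, 0, -0.143, 0.087], [0, 0, 0, 0, 0, -0.143, 0.087], [0, 0, 0, 0, 0, -0.143, 0.087], [0, 0, 0, 0, 0, -0.146, 0.087], [0, 0, 0, 0, 0, 0, 0.087]],
])

```text
time_s: 1.95
tool_pos: [0.2684, -0.592, 0.2226]
tool_rot: [180.0, 0.0, 98.3]
force: [-0.2, -1.0, -0.7]
grip_width: 0.0871
grasp_force: 0.0
```

Request:
play_rows([
  [[0.035, 0.032, 0, 0, 0, 0, 0.087], [0.035, 0.032, 0, 0, 0, 0, 0.087], [0.035, 0.032, 0, 0, 0, 0, 0.087], [0.035, 0.032, 0, 0, 0, 0, 0.087], [0.035, 0.032, 0, 0, 0, 0, 0.087], [0.035, 0.032, 0, 0, 0, 0, 0.087], [0.035, 0.032, 0, 0, 0, 0, 0.087], [0.035, 0.032, 0, 0, 0, 0, 0.087], [0.035, 0.032, 0, 0, 0, 0, 0.087], [0.035, 0.032, 0, 0, 0, 0, 0.087], [0.035, 0.032, 0, 0, 0, 0, 0.087], [0, 0, 0, 0, 0, 0, 0.06]],
])

```text
time_s: 3.15
tool_pos: [0.5646, -0.151, 0.223]
tool_rot: [179.8, -0.2, 98.8]
force: [-0.4, 1.1, 0.3]
grip_width: 0.0837
grasp_force: 0.0
```

Run:
```python
from h import *
o=get_obs();print(o['time_s'],o['tool_pos'],o['tool_rot'],o['force'],o['qpos'])
r=read_camera('wrist');cv2.imwrite('pics/w0.png',r['frame'][:,:,::-1]);print(r['intrinsics'][0],np.round(r['view'],3).tolist())
```

```text
3.15 [ 0.56456684 -0.1509811   0.22304018] [179.79149244  -0.24242844  98.78712385] [-0.42269042  1.08677662  0.32859275] [ 41.44652673  12.93887211 -33.52462718  91.90948158   6.98404673
  77.21312821  15.84595541]
[297.31863964   0.         260.44073482] [[0.988, 0.152, 0.002, -0.535], [-0.145, 0.945, -0.292, 0.259], [-0.046, 0.288, 0.956, -0.322], [0.0, 0.0, 0.0, 1.0]]
```

View pics/w0.png

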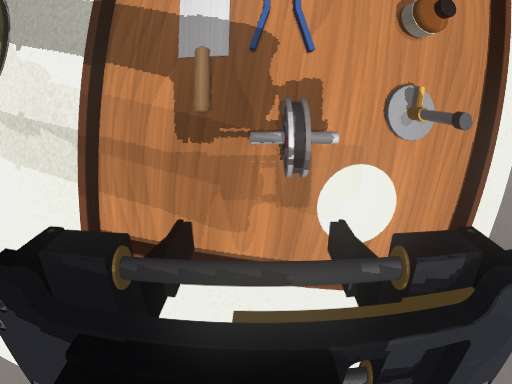

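The wrist view shows the wheel ahead of the fingers, with axle ends at about (251,138) and (338,138) and the lane mouth above at (285,40).

```bash
cat >> h.py <<'E'
def fray(cam,uv,z):
    K=cam['intrinsics'];V=cam['view'];R=V[:3,:3];c=-R.T@V[:3,3]
    x=(uv[0]-K[0,2])/K[0,0];y=(uv[1]-K[1,2])/K[1,1];t=np.hypot(x,y)
    d=R.T@np.array([np.sin(t)*x/t,-np.sin(t)*y/t,-np.cos(t)]);return c+d*(z-c[2])/d[2]
M=np.array([.561,.045]);D=np.array([-.1439,.9896]);N=np.array([-.9896,-.1439])
def lane(p):q=np.asarray(p)[:2]-M;return np.round([q@D,q@N],4)   # x, y(left) of dock
E
python3 - <<'E'
from h import *
r=read_camera('wrist')
for p,z in [((251,138.5),.053),((338,138.5),.053),((253,48),.03),((311,50),.03),((269,2),.03),((297,2),.03)]:
    P=fray(r,p,z);print(P.round(4),lane(P))
o=get_obs();print(lane(o['tool_pos']))
E
```

```text
[ 0.5467 -0.1202  0.053 ] [-0.1615  0.0379]
[ 0.6448 -0.1043  0.053 ] [-0.1598 -0.0614]
[ 0.533  -0.0155  0.03  ] [-0.0558  0.0365]
[ 0.6005 -0.0063  0.03  ] [-0.0565 -0.0317]
[0.5428 0.0451 0.03  ] [0.0027 0.0179]
[0.5755 0.0511 0.03  ] [ 0.0039 -0.0152]
[-0.2017  0.0287]
```

Request:
play_rows([
  [[0.022, 0.0215, 0, 0, 0, 0, 0.087], [0.021, 0.0215, 0, 0, 0, 0, 0.087], [0, 0, 0, 0, 0, 0, 0.087], [0, 0, 0, 0, 0, 0, 0.087], [0, 0, 0, 0, 0, 0, 0.087]],
])

```text
time_s: 3.75
tool_pos: [0.5966, -0.1141, 0.2223]
tool_rot: [-179.9, 0.1, 98.1]
force: [-0.2, -0.4, -0.1]
grip_width: 0.0868
grasp_force: 0.0
```

Run:
```python
from h import *
o=get_obs();print(o['time_s'],o['tool_pos'],lane(o['tool_pos']),o['tool_rot'],o['force'],o['grip_width'])
```

```text
3.75 [ 0.59663615 -0.11409659  0.22233916] [-0.1626 -0.0124] [-1.79939550e+02  8.17739752e-02  9.80686323e+01] [-0.24157855 -0.40285703 -0.13591733] 0.0867529641542802
```

Request:
play_rows([
  [[0.003, 0, 0.035, 0, 0, -0.003, 0.087], [0, 0, 0.035, 0, 0, 0, 0.087], [0, 0, 0.035, 0, 0, 0, 0.087], [0, 0, 0.03, 0, 0, 0, 0.087], [0, 0, 0.015, 0, 0, 0, 0.087], [0, 0, 0.008, 0, 0, 0, 0.087], [0, 0, 0, 0, 0, 0, 0.06], [0, 0, 0, 0, 0, 0, 0.045], [0, 0, 0, 0, 0, 0, 0.035], [0, 0, 0, 0, 0, 0, 0.03], [0, 0, 0, 0, 0, 0, 0.027], [0, 0, 0, 0, 0, 0, 0.025]],
], force=6)

```text
time_s: 4.95
tool_pos: [0.5972, -0.1085, 0.0649]
tool_rot: [180.0, 0.0, 98.5]
force: [0.0, -0.7, 0.1]
grip_width: 0.0467
grasp_force: 0.0
```

Request:
play_rows([
  [[0, 0, 0, 0, 0, 0, 0.023], [0, 0, 0, 0, 0, 0, 0.021], [0, 0, 0, 0, 0, 0, 0.018], [0, 0, 0, 0, 0, 0, 0.018], [0, 0, 0, 0, 0, 0, 0.018], [0, 0, 0, 0, 0, 0, 0.018]],
])

```text
time_s: 5.55
tool_pos: [0.5971, -0.1085, 0.0645]
tool_rot: [180.0, 0.0, 98.5]
force: [-0.2, 0.5, -0.4]
grip_width: 0.0219
grasp_force: 6.0
```

Run:
```python
from h import *
o=get_obs();print(o['time_s'],o['tool_pos'],lane(o['tool_pos']),o['tool_rot'],o['force'],o['grip_width'],o['grasp_force'])
```

```text
5.55 [ 0.59712301 -0.10845185  0.06450658] [-0.1571 -0.0137] [1.79992030e+02 4.34699231e-03 9.84808273e+01] [-0.17039784  0.45065729 -0.43182218] 0.021923608403599908 5.956792991637485
```

Request:
play_rows([
  [[0, -0.002, 0, 0, 0, 0.003, 0.018], [0, -0.003, 0, 0, 0, 0, 0.018], [0, -0.003, 0, 0, 0, 0, 0.018], [0, -0.003, 0, 0, 0, 0, 0.018], [0, -0.0025, 0, 0, 0, 0, 0.018], [0, -0.001, 0, 0, 0, 0, 0.018], [0, 0, 0, 0, 0, 0, 0.018], [0, 0, 0, 0, 0, 0, 0.018]],
])

```text
time_s: 6.35
tool_pos: [0.5827, -0.1106, 0.0648]
tool_rot: [-180.0, 0.0, 98.3]
force: [0.7, -0.5, 1.1]
grip_width: 0.0223
grasp_force: 6.0
```

Run:
```python
from h import *
o=get_obs();print(o['time_s'],o['tool_pos'],lane(o['tool_pos']),o['tool_rot'],o['force'],o['grip_width'],o['grasp_force'])
r=read_camera('wrist');cv2.imwrite('pics/w1.png',r['frame'][:,:,::-1])
r=read_camera('top');cv2.imwrite('pics/t1.png',r['frame'][:,:,::-1])
```

```text
6.35 [ 0.58270298 -0.11063643  0.06475941] [-0.1571  0.0009] [-1.79997838e+02  1.53143562e-02  9.83035357e+01] [ 0.67108959 -0.51789685  1.11001404] 0.022325932837948603 5.987941422499716
```

View pics/w1.png

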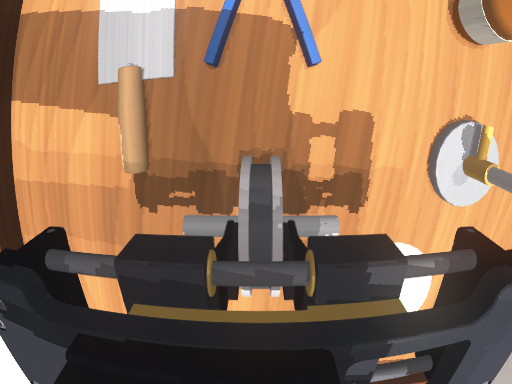

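Wheel is held at column 261 with flare tips at (212,62) and (314,62), so it is centred on the lane. Now I'll release it and go behind the axle.

Request:
play_rows([
  [[0, 0, 0, 0, 0, 0, 0.03], [0, 0, 0, 0, 0, 0, 0.045], [0, 0, 0, 0, 0, 0, 0.066], [0, 0, 0, 0, 0, 0, 0.066], [0, 0, 0, 0, 0, 0, 0.066], [0, 0, -0.015, 0, 0, 0, 0.066], [0, 0, -0.025, 0, 0, 0, 0.066], [0, 0, -0.025, 0, 0, 0, 0.066], [-0.015, 0, 0, 0, 0, 0, 0.066], [-0.02, 0, 0, 0, 0, 0, 0.066], [0, 0, 0, 0, 0, 0, 0.066], [0, 0, 0, 0, 0, 0, 0.066]],
])

```text
time_s: 7.65
tool_pos: [0.5868, -0.1463, 0.1283]
tool_rot: [-179.9, -0.1, 98.2]
force: [-0.1, -0.2, -0.5]
grip_width: 0.066
grasp_force: 0.0
```

Run:
```python
from h import *
o=get_obs();print(o['time_s'],o['tool_pos'],lane(o['tool_pos']),o['tool_rot'],o['force'],o['grip_width'])
r=read_camera('wrist');cv2.imwrite('pics/w2.png',r['frame'][:,:,::-1])
```

```text
7.65 [ 0.58676759 -0.14632576  0.12826043] [-0.193  0.002] [-1.79876298e+02 -7.12413603e-02  9.81607015e+01] [-0.11750789 -0.1654857  -0.51240476] 0.06598010242210511
```

View pics/w2.png

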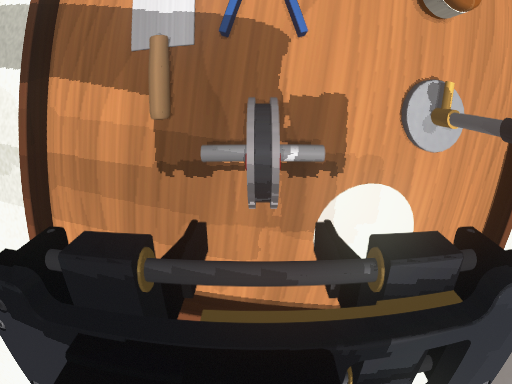

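Wheel stands upright, col 263, with flare tips at cols 225 and 303, so it is centred. I'll descend behind the axle.

Request:
play_rows([
  [[0, 0.001, 0.03, 0, 0, 0, 0.066], [0, 0, 0.03, 0, 0, 0, 0.066], [0, 0, 0.018, 0, 0, 0, 0.066], [0, 0, 0.01, 0, 0, 0, 0.066], [0, 0, 0, 0, 0, 0, 0.066], [0, 0, 0, 0, 0, 0, 0.066]],
])

```text
time_s: 8.3
tool_pos: [0.5893, -0.1446, 0.0421]
tool_rot: [180.0, 0.0, 98.3]
force: [0.4, -0.2, 0.0]
grip_width: 0.066
grasp_force: 0.0
```

Request:
play_rows([
  [[0.004, 0, 0, 0, 0, 0, 0.066], [0.004, 0, 0, 0, 0, 0, 0.066], [0.003, 0, 0, 0, 0, 0, 0.066], [0.003, 0, 0, 0, 0, 0, 0.066], [0.003, 0, 0, 0, 0, 0, 0.066], [0.003, 0, 0, 0, 0, 0, 0.066], [0.003, 0, 0, 0, 0, 0, 0.066], [0.003, 0, 0, 0, 0, 0, 0.066], [0.003, 0, 0, 0, 0, 0, 0.066], [0.003, 0, 0, 0, 0, 0, 0.066], [0.003, 0, 0, 0, 0, 0, 0.066], [0.003, 0, 0, 0, 0, 0, 0.066]],
])

```text
time_s: 9.5
tool_pos: [0.5832, -0.1072, 0.0415]
tool_rot: [-180.0, 0.0, 98.3]
force: [-0.4, -0.6, -0.5]
grip_width: 0.0658
grasp_force: 0.0
```

```bash
cat > st.py <<'E'
from h import *
o=get_obs();print(o['time_s'],o['tool_pos'].round(4),lane(o['tool_pos']),np.round(o['tool_rot'],2),'F',np.round(o['force'],2),'along',round(float(o['force'][:2]@D),2))
r=read_camera('top')
for d in silhouettes('top','wheel')[:1]:
    v,u=np.nonzero(d['pixels']);P=ray(r,(u.mean(),v.mean()),.06);print(round(d['p'],2),d['extent'],lane(P))
import sys
if len(sys.argv)>1:
    f=r['frame'][150:280,130:400];cv2.imwrite('pics/%s.png'%sys.argv[1],cv2.resize(f,None,fx=2.9,fy=2.9,interpolation=2)[:,:,::-1])
E
python3 st.py p1
```

```text
9.5 [ 0.5832 -0.1072  0.0415] [-1.538e-01 -1.000e-04] [-180.      0.     98.31] F [-0.43 -0.6  -0.52] along -0.53
0.66 [320.4, 185.2, 349.2, 227.3] [-0.1154  0.0004]
```

View pics/p1.png

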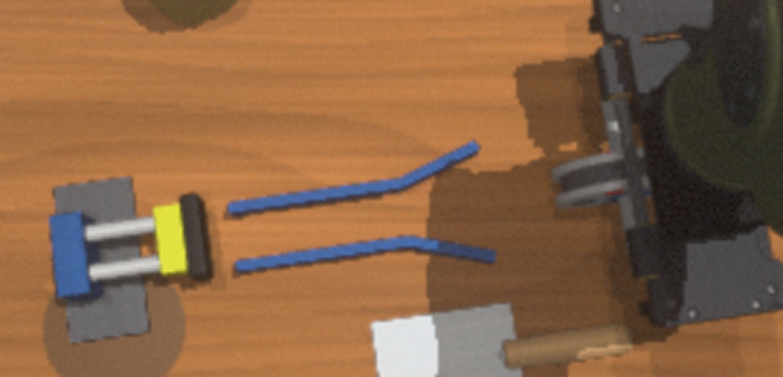

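The fingers push both axle ends and the wheel (crop (590,180)) rolls straight towards the lane. The stop face is at roughly lane x = 0.125.

Request:
play_rows([
  [[0.0035, 0, 0, 0, 0, 0, 0.066], [0.0035, 0, 0, 0, 0, 0, 0.066], [0.0035, 0, 0, 0, 0, 0, 0.066], [0.0035, 0, 0, 0, 0, 0, 0.066], [0.0035, 0, 0, 0, 0, 0, 0.066], [0.0035, 0, 0, 0, 0, 0, 0.066], [0.0035, 0, 0, 0, 0, 0, 0.066], [0.0035, 0, 0, 0, 0, 0, 0.066], [0.0035, 0, 0, 0, 0, 0, 0.066], [0.0035, 0, 0, 0, 0, 0, 0.066], [0.0035, 0, 0, 0, 0, 0, 0.066], [0.0035, 0, 0, 0, 0, 0, 0.066]],
])

```text
time_s: 10.8
tool_pos: [0.5771, -0.0656, 0.0415]
tool_rot: [180.0, 0.0, 98.3]
force: [0.1, 0.2, -0.7]
grip_width: 0.066
grasp_force: 0.0
```

Request:
play_rows([
  [[0.0035, 0, 0, 0, 0, 0, 0.066], [0.0035, 0, 0, 0, 0, 0, 0.066], [0.0035, 0, 0, 0, 0, 0, 0.066], [0.0035, 0, 0, 0, 0, 0, 0.066], [0.0035, 0, 0, 0, 0, 0, 0.066], [0.0035, 0, 0, 0, 0, 0, 0.066], [0.0035, 0, 0, 0, 0, 0, 0.066], [0.0035, 0, 0, 0, 0, 0, 0.066]],
])

```text
time_s: 11.6
tool_pos: [0.5731, -0.0379, 0.0415]
tool_rot: [-180.0, 0.0, 98.3]
force: [-1.0, 0.1, -0.6]
grip_width: 0.0657
grasp_force: 0.0
```

```bash
python3 st.py p2
```

```text
11.6 [ 0.5731 -0.0379  0.0415] [-0.0837 -0.    ] [-180.      0.     98.31] F [-1.01  0.09 -0.55] along 0.23
0.83 [283.1, 207.9, 304.6, 229.1] [-0.0415  0.0005]
```

View pics/p2.png

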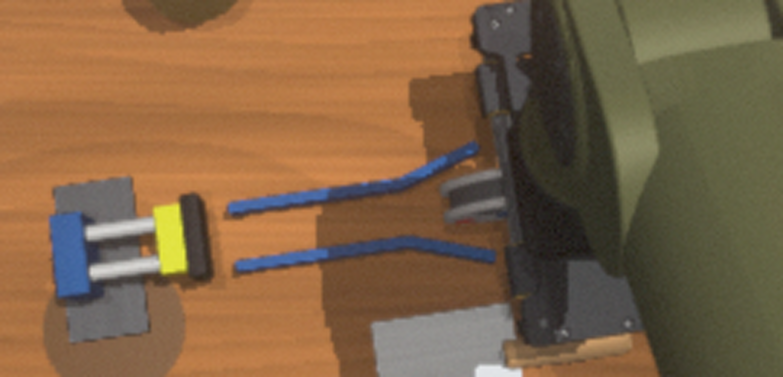

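The wheel is between the flares (rims' front at crop (443,190)/(446,215)). It may be a few mm towards the far guide, so I'll measure.

Run:
```python
from h import *
r=read_camera('top')
q=lambda P:((proj(r,P)-[130,150])*2.9).round(1)
L=lambda x,y,z:[*(M+D*x+N*y),z]
for x in (-.05,0,.11): print(x,q(L(x,.0185,.03)),q(L(x,-.0185,.03)))
for X in (-.068,-.064):
  for y in (.0085,-.0085): print(X,y,q(L(X+.045,y,.053)))
w=read_camera('wrist');cv2.imwrite('pics/w3.png',w['frame'][:,:,::-1])
```

```text
-0.05 [488.7 229.1] [479.4 171.4]
0 [410.1 240.6] [401.3 182.6]
0.11 [235.7 266.1] [228.1 207.6]
-0.068 0.0085 [446.3 215.5]
-0.068 -0.0085 [442.  188.3]
-0.064 0.0085 [439.8 216.5]
-0.064 -0.0085 [435.6 189.2]
```

View pics/w3.png

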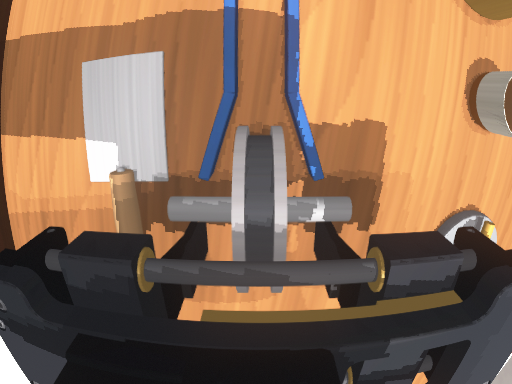

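The wrist view shows the wheel (col 260) centred between the guides (kinks at cols 235/291), square within about 1 mm. Continuing.

Request:
play_rows([
  [[0.0035, 0, 0, 0, 0, 0, 0.066], [0.0035, 0, 0, 0, 0, 0, 0.066], [0.0035, 0, 0, 0, 0, 0, 0.066], [0.0035, 0, 0, 0, 0, 0, 0.066], [0.0035, 0, 0, 0, 0, 0, 0.066], [0.0035, 0, 0, 0, 0, 0, 0.066], [0.0035, 0, 0, 0, 0, 0, 0.066], [0.0035, 0, 0, 0, 0, 0, 0.066], [0.0035, 0, 0, 0, 0, 0, 0.066], [0.0035, 0, 0, 0, 0, 0, 0.066], [0.0035, 0, 0, 0, 0, 0, 0.066], [0.0035, 0, 0, 0, 0, 0, 0.066]],
])

```text
time_s: 13.0
tool_pos: [0.567, 0.0037, 0.0415]
tool_rot: [-180.0, 0.0, 98.3]
force: [-0.0, 0.3, 0.9]
grip_width: 0.0659
grasp_force: 0.0
```

Request:
play_rows([
  [[0.0035, 0, 0, 0, 0, 0, 0.066], [0.0035, 0, 0, 0, 0, 0, 0.066], [0.0035, 0, 0, 0, 0, 0, 0.066], [0.0035, 0, 0, 0, 0, 0, 0.066], [0.0035, 0, 0, 0, 0, 0, 0.066], [0.0035, 0, 0, 0, 0, 0, 0.066], [0.003, 0, 0, 0, 0, 0, 0.066], [0.003, 0, 0, 0, 0, 0, 0.066], [0.003, 0, 0, 0, 0, 0, 0.066], [0.003, 0, 0, 0, 0, 0, 0.066], [0.003, 0, 0, 0, 0, 0, 0.066], [0.003, 0, 0, 0, 0, 0, 0.066]],
])

```text
time_s: 14.2
tool_pos: [0.5614, 0.0422, 0.0415]
tool_rot: [-180.0, 0.0, 98.3]
force: [-0.2, -0.7, -0.1]
grip_width: 0.0659
grasp_force: 0.0
```

```bash
python3 st.py p3
```

```text
14.2 [0.5614 0.0422 0.0415] [-0.0028  0.    ] [-180.      0.     98.31] F [-0.2  -0.66 -0.15] along -0.62
0.53 [237.4, 218.0, 254.0, 237.0] [0.0449 0.0002]
```

View pics/p3.png

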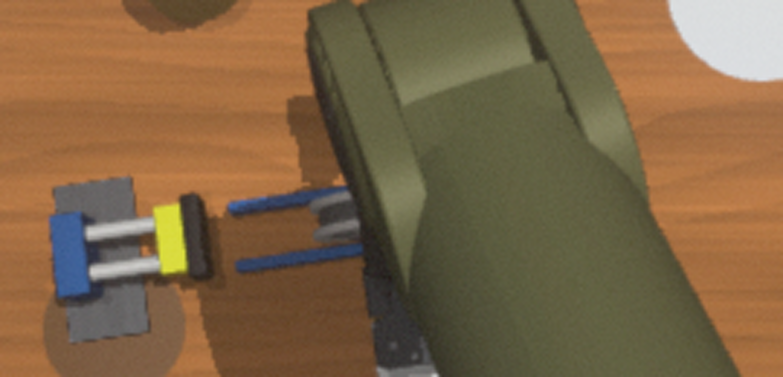

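Wheel is inside the lane (front rims at crop (312,210)–(318,235)), clear of the stop at (210,235). Closing in, then creeping.

Request:
play_rows([
  [[0.003, 0, 0, 0, 0, 0, 0.066], [0.003, 0, 0, 0, 0, 0, 0.066], [0.003, 0, 0, 0, 0, 0, 0.066], [0.003, 0, 0, 0, 0, 0, 0.066], [0.003, 0, 0, 0, 0, 0, 0.066], [0.003, 0, 0, 0, 0, 0, 0.066], [0.003, 0, 0, 0, 0, 0, 0.066], [0.003, 0, 0, 0, 0, 0, 0.066], [0.0025, 0, 0, 0, 0, 0, 0.066], [0.0025, 0, 0, 0, 0, 0, 0.066], [0.002, 0, 0, 0, 0, 0, 0.066], [0.002, 0, 0, 0, 0, 0, 0.066]],
])

```text
time_s: 15.5
tool_pos: [0.5567, 0.0747, 0.0415]
tool_rot: [180.0, 0.0, 98.3]
force: [-0.4, 0.3, 0.6]
grip_width: 0.066
grasp_force: 0.0
```

Request:
play_rows([
  [[0.0015, 0, 0, 0, 0, 0, 0.066], [0.0015, 0, 0, 0, 0, 0, 0.066], [0.001, 0, 0, 0, 0, 0, 0.066], [0.001, 0, 0, 0, 0, 0, 0.066], [0.001, 0, 0, 0, 0, 0, 0.066], [0.001, 0, 0, 0, 0, 0, 0.066], [0.001, 0, 0, 0, 0, 0, 0.066], [0.001, 0, 0, 0, 0, 0, 0.066], [0.001, 0, 0, 0, 0, 0, 0.066], [0.001, 0, 0, 0, 0, 0, 0.066], [0.001, 0, 0, 0, 0, 0, 0.066]],
])

```text
time_s: 16.6
tool_pos: [0.5549, 0.0866, 0.0415]
tool_rot: [-180.0, 0.0, 98.3]
force: [-0.0, 0.1, 0.5]
grip_width: 0.0662
grasp_force: 0.0
```

```bash
python3 st.py p4
```

```text
16.6 [0.5549 0.0866 0.0415] [0.0421 0.0001] [-1.800e+02  1.000e-02  9.831e+01] F [-0.03  0.15  0.55] along 0.15
```

View pics/p4.png

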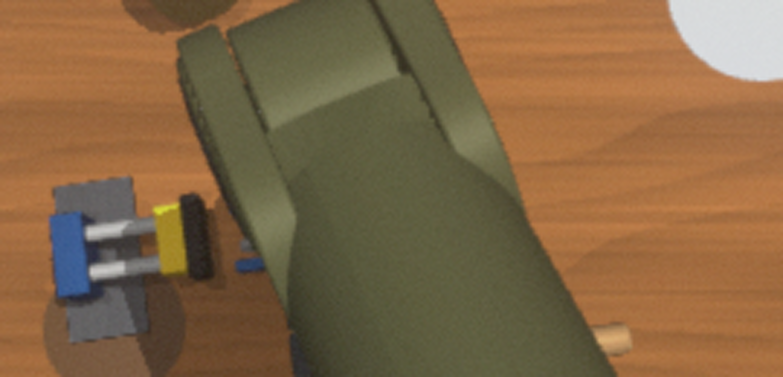

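Image budget is used; from here I work by force. No contact yet.

Request:
play_rows([
  [[0.001, 0, 0, 0, 0, 0, 0.066], [0.001, 0, 0, 0, 0, 0, 0.066], [0.001, 0, 0, 0, 0, 0, 0.066], [0.001, 0, 0, 0, 0, 0, 0.066], [0.001, 0, 0, 0, 0, 0, 0.066], [0.001, 0, 0, 0, 0, 0, 0.066], [0.001, 0, 0, 0, 0, 0, 0.066], [0.001, 0, 0, 0, 0, 0, 0.066], [0.001, 0, 0, 0, 0, 0, 0.066], [0.001, 0, 0, 0, 0, 0, 0.066]],
])

```text
time_s: 17.7
tool_pos: [0.5535, 0.0965, 0.0415]
tool_rot: [180.0, 0.0, 98.3]
force: [0.4, -0.1, -0.9]
grip_width: 0.0658
grasp_force: 0.0
```

Request:
play_rows([
  [[0.001, 0, 0, 0, 0, 0, 0.066], [0.001, 0, 0, 0, 0, 0, 0.066], [0.001, 0, 0, 0, 0, 0, 0.066]],
])

```text
time_s: 18.0
tool_pos: [0.553, 0.0994, 0.0415]
tool_rot: [-180.0, 0.0, 98.3]
force: [1.2, -0.3, 0.7]
grip_width: 0.0663
grasp_force: 0.0
```

Request:
play_rows([
  [[0.0005, 0, 0, 0, 0, 0, 0.066], [0.0005, 0, 0, 0, 0, 0, 0.066], [0.0005, 0, 0, 0, 0, 0, 0.066]],
])

```text
time_s: 18.3
tool_pos: [0.5528, 0.1008, 0.0415]
tool_rot: [-180.0, 0.0, 98.3]
force: [-0.6, -0.5, 0.9]
grip_width: 0.0657
grasp_force: 0.0
```

Request:
play_rows([
  [[0.0005, 0, 0, 0, 0, 0, 0.066], [0.0005, 0, 0, 0, 0, 0, 0.066], [0.0005, 0, 0, 0, 0, 0, 0.066]],
])

```text
time_s: 18.6
tool_pos: [0.5526, 0.1024, 0.0415]
tool_rot: [-180.0, 0.0, 98.3]
force: [0.5, 0.3, -0.2]
grip_width: 0.0658
grasp_force: 0.0
```

Request:
play_rows([
  [[0.0005, 0, 0, 0, 0, 0, 0.066], [0.0005, 0, 0, 0, 0, 0, 0.066], [0.0005, 0, 0, 0, 0, 0, 0.066]],
])

```text
time_s: 18.9
tool_pos: [0.5524, 0.1039, 0.0415]
tool_rot: [-180.0, 0.0, 98.3]
force: [-0.3, -0.1, 0.5]
grip_width: 0.0659
grasp_force: 0.0
```

Request:
play_rows([
  [[0.0005, 0, 0, 0, 0, 0, 0.066], [0.0005, 0, 0, 0, 0, 0, 0.066], [0.0005, 0, 0, 0, 0, 0, 0.066]],
])

```text
time_s: 19.2
tool_pos: [0.5522, 0.1054, 0.0415]
tool_rot: [-180.0, 0.0, 98.3]
force: [0.2, -0.5, -0.2]
grip_width: 0.0659
grasp_force: 0.0
```

Request:
play_rows([
  [[0.0005, 0, 0, 0, 0, 0, 0.066], [0.0005, 0, 0, 0, 0, 0, 0.066], [0.0005, 0, 0, 0, 0, 0, 0.066]],
])

```text
time_s: 19.5
tool_pos: [0.5521, 0.1059, 0.0415]
tool_rot: [-180.0, 0.1, 98.3]
force: [0.3, -2.8, 0.5]
grip_width: 0.066
grasp_force: 1.4
```

Request:
play_rows([
  [[0.0005, 0, 0, 0, 0, 0, 0.066], [0, 0, 0, 0, 0, 0, 0.066]],
])

```text
time_s: 19.7
tool_pos: [0.5521, 0.106, 0.0415]
tool_rot: [-180.0, 0.1, 98.3]
force: [-0.0, -4.7, 0.7]
grip_width: 0.0661
grasp_force: 2.2
```

About 4 N/mm; add 1.3 mm in small steps.

Request:
play_rows([
  [[0.0005, 0, 0, 0, 0, 0, 0.066], [0.0005, 0, 0, 0, 0, 0, 0.066], [0, 0, 0, 0, 0, 0, 0.066]],
])

```text
time_s: 20.0
tool_pos: [0.5521, 0.1061, 0.0415]
tool_rot: [-180.0, 0.2, 98.2]
force: [0.1, -6.7, 1.1]
grip_width: 0.0662
grasp_force: 3.2
```

Request:
play_rows([
  [[0.0005, 0, 0, 0, 0, 0, 0.066], [0.0005, 0, 0, 0, 0, 0, 0.066], [0, 0, 0, 0, 0, 0, 0.066], [0, 0, 0, 0, 0, 0, 0.066], [0, 0, 0, 0, 0, 0, 0.066]],
])

```text
time_s: 20.5
tool_pos: [0.552, 0.1062, 0.0415]
tool_rot: [-180.0, 0.2, 98.2]
force: [-0.3, -7.9, 2.2]
grip_width: 0.0654
grasp_force: 4.0
```

Request:
play_rows([
  [[0.0006, 0, 0, 0, 0, 0, 0.066], [0.0005, 0, 0, 0, 0, 0, 0.066], [0, 0, 0, 0, 0, 0, 0.066], [0, 0, 0, 0, 0, 0, 0.066], [0, 0, 0, 0, 0, 0, 0.066], [0, 0, 0, 0, 0, 0, 0.066], [0, 0, 0, 0, 0, 0, 0.066], [0, 0, 0, 0, 0, 0, 0.066], [0, 0, 0, 0, 0, 0, 0.066], [0, 0, 0, 0, 0, 0, 0.066], [0, 0, 0, 0, 0, 0, 0.066], [0, 0, 0, 0, 0, 0, 0.066]],
])

```text
time_s: 21.7
tool_pos: [0.552, 0.1062, 0.0415]
tool_rot: [-180.0, 0.3, 98.2]
force: [-0.5, -10.8, 2.5]
grip_width: 0.0661
grasp_force: 4.8
```

Request:
play_rows([
  [[-0.001, 0, 0, 0, 0, 0, 0.066], [-0.001, 0, 0, 0, 0, 0, 0.066], [-0.001, 0, 0, 0, 0, 0, 0.066], [-0.002, 0, 0, 0, 0, 0, 0.066], [-0.003, 0, 0, 0, 0, 0, 0.066], [-0.005, 0, 0, 0, 0, 0, 0.066], [-0.008, 0, 0, 0, 0, 0, 0.066], [-0.01, 0, 0, 0, 0, 0, 0.066], [0, 0, -0.01, 0, 0, 0, 0.066], [0, 0, -0.03, 0, 0, 0, 0.066], [0, 0, -0.04, 0, 0, 0, 0.066], [0, 0, -0.04, 0, 0, 0, 0.066]],
])

```text
time_s: 22.9
tool_pos: [0.5555, 0.0799, 0.1633]
tool_rot: [-180.0, -0.0, 98.3]
force: [1.7, 0.0, 0.4]
grip_width: 0.0656
grasp_force: 0.0
```

Request:
play_rows([
  [[-0.02, 0, -0.02, 0, 0, 0, 0.066], [-0.04, 0, 0, 0, 0, 0, 0.066], [-0.04, 0, 0, 0, 0, 0, 0.066], [-0.04, 0, 0, 0, 0, 0, 0.066], [-0.02, 0, 0, 0, 0, 0, 0.066], [0, 0, 0, 0, 0, 0, 0.066], [0, 0, 0, 0, 0, 0, 0.066]],
])

```text
time_s: 23.6
tool_pos: [0.579, -0.078, 0.182]
tool_rot: [180.0, -0.1, 98.3]
force: [1.2, -0.2, -0.1]
grip_width: 0.0661
grasp_force: 0.0
```

```bash
python3 st.py
python3 - <<'E'
from h import *
for c in ('wrist','scene'):
    r=read_camera(c)
    for d in silhouettes(c,'wheel')[:1]:
        v,u=np.nonzero(d['pixels']);print(c,d['p'],d['extent'])
        f=ray if c=='scene' else fray
        print(lane(f(r,(u.mean(),v.mean()),.053)))
E
```

```text
23.6 [ 0.579 -0.078  0.182] [-1.243e-01 -1.000e-04] [ 1.7997e+02 -5.0000e-02  9.8280e+01] F [ 1.18 -0.15 -0.14] along -0.32
0.91 [198.5, 199.9, 253.9, 257.9] [0.0787 0.0012]
wrist 0.56 [246.0, 0.0, 275.5, 25.0]
[0.0477 0.0007]
scene 0.93 [264.0, 150.2, 317.3, 193.8]
[0.0788 0.0065]
```

Request:
play_rows([
  [[0, 0, 0, 0, 0, 0, 0.066], [0, 0, 0, 0, 0, 0, 0.066], [0, 0, 0, 0, 0, 0, 0.066], [0, 0, 0, 0, 0, 0, 0.066], [0, 0, 0, 0, 0, 0, 0.066], [0, 0, 0, 0, 0, 0, 0.066], [0, 0, 0, 0, 0, 0, 0.066], [0, 0, 0, 0, 0, 0, 0.066]],
])

```text
time_s: 24.7
tool_pos: [0.579, -0.0787, 0.1815]
tool_rot: [-180.0, 0.0, 98.3]
force: [0.6, 1.1, -0.7]
grip_width: 0.0662
grasp_force: 0.0
```

```bash
python3 st.py
python3 - <<'E'
from h import *
r=read_camera('scene');d=silhouettes('scene','wheel')[0];print(d['p'],d['extent'])
q=lambda x,y,z:proj(r,[*(M+D*x+N*y),z]).round(1)
print('model top',q(.079,0,.098),'front/back',q(.124,0,.053),q(.034,0,.053))
E
```

```text
24.7 [ 0.579  -0.0787  0.1815] [-0.125 -0.   ] [-1.80e+02  1.00e-02  9.83e+01] F [ 0.63  1.1  -0.67] along 1.0
0.61 [201.0, 201.3, 252.9, 259.5] [0.0793 0.0005]
0.74 [267.0, 153.2, 318.0, 195.4]
model top [293.  154.5] front/back [315.4 171.5] [268.3 175.7]
```

Upright, at rest at 79 mm, and consistent with the model.

```bash
python3 -c "from cell import *;print(sign_off())"
```

```text
the job is handed in; nothing more can be done
None
```

The wheel is docked: I squared it up, rolled it in on its rims, pressed it against the stop for about a second at up to 11 N (arm's reading), then let go. The last camera measurements put it at rest about 79 mm inside the lane, within 1–2 mm of the middle and standing upright; the job is handed in, but no verdict came back.

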